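# Bar the blade chest and present its opened dial padlock

## Robot

A 6-joint arm with a two-finger parallel gripper is mounted at the origin on a cart in front of the work surface, level with it; the furniture and walls round the work are solid. World frame = base frame: x ahead of the robot, y to its left, z up, the work surface at z = 0. Lengths are in m, angles in rad, forces in N, time in s.
With the tool pointing down it reaches from about 0.325 to 0.925 m from the base axis. Payload 3.1 kg.
Tool frame: the origin (TCP) lies at the very end of the fingers, on their centre line; the grasp point (between the pads) lies 19 mm behind it (hold_point_z is the distance from the TCP to the grasp point, in m); x points along the fingers, y is the direction in which the jaws open and shut, and the axes are right-handed (so a half turn about x gives the same grasp; the last joint's range is limited). The gripper opens to 85 mm and grips with 20 to 120 N. Pads are 22 mm wide; open, the fingers measure 114 mm over their backs; the gripper's body (76 mm by 85 mm) begins 54 mm behind the grasp point. The pads swing forward as they close: fully open they stand 13 mm farther back than shut.
Start: joints at [1.023, 0.217, 1.613, -0, 1.311, -0.112], TCP at [0.264, 0.567, 0.203] pointing down, gripper open.
Joint ranges: [-2.75, 2.75], [-0.78, 2.1], [0.31, 2.55], [-1.13, 4.27], [0.13, 2.63], [-2.58, 2.58]. Speed limits (rad/s): [2.79, 2.79, 3.14, 3.14, 3.14, 3.14].

## Interface

Orientations are given as a unit quaternion [w, x, y, z].
In Python, from cell import movep, servo_line, set_joints, gripper_open, grasp, hold, solve_ik, state, snapshot, IKError, job_done, hold_point_z gives the robot as it stands. Calls block until the motion is done:
- movep(position, orientation): joint-space move of the TCP to a pose.
- servo_line(position, vel=0.15, rotation=None, until_force=None): straight line of the TCP; rotation=None keeps the orientation; vel is the mean speed in m/s. With until_force (N) it stops when the force on the tool has changed by that much, and returns True; else False.
- set_joints(angles): joint-space move.
- gripper_open() and grasp(grip_force=None): open the fingers fully, or close them until they stop; grip_force is the grip in N (None keeps the last).
- hold(seconds).
- solve_ik(position, orientation): joint angles nearest the present ones, or None.
- state(): the state.
- snapshot(name): name is "scene" or "side" or "wrist"; returns a dict with "img" (480x640x3 uint8, red, green, blue), "fovy" (degrees; the focal length in pixels is half the picture's height over the tangent of half this angle, whatever the lens; pixels are square), "cx", "cy" (the principal point, pixels), "extrinsics" (4x4, takes a point from camera to world coordinates); the wrist camera has in their place "T_tool_cam" (4x4, takes a point from camera to tool coordinates, whose origin is the TCP and whose axes are the tool frame's). Camera axes: x right, y up, looking along -z (the intrinsics and any distortion apply to the point x, -y, -z); pixel columns grow to the right and rows downward; lengths in m; the calibration is good to about 2 mm. A picture is of the moment at which its call begins: read the wrist's pose just before it. There is no depth.
A pose or a line that the arm cannot do raises IKError and nothing moves.
- job_done(): hands the job in, once; it reports no verdict.
The state is a dict: "t": time; "joints": joint angles; "dq": joint speeds; "effort": joint torques, N m; "eef_pos": TCP position; "tcp_rot": TCP orientation; "ft_force": force on the tool from outside, world axes, zero at the start; "wrist_torque": the same for the moment, N m; "gripper_width": opening from 0.0 (shut) to 1.0 (fully open).
Only numpy, scipy, OpenCV 4.12 (cv2) and the standard library are available. Lean on these libraries where they do the work, as an engineer would, in place of code of your own. Each camera call takes 0.05 s, during which the arm holds its last target.

## Task

Lock-up time for the blade chest. First lay the steel retaining bar flat across the chest's two end brackets, its slot down over the staple and its other end in the fork, and let go of it. Then, with the padlock lying in its wooden rest, turn its dial, feeling the clicks, until the pointer line has clicked in at the index mark, pull the shackle fully out, and lift the open lock by its shackle; finish while holding it still in the air about a hand's breadth over the staple, touching nothing else, so that I can hook it on. Leave the beeswax and the black thread beside it where they are.

Things in the scene. Friction and masses are not known exactly. Their poses are not given: they have to be found in the camera images.
- chest: small wooden blade chest fixed on a 5 mm hardboard sheet, 98 (x) x 156 (y) mm, lid top 58 mm up. Origin: centre of its underside; pull plate on its -x side. At each end in y a dark steel bracket has a level seat (34 x 30 mm, centred 88 mm from the origin) 68 mm up. Two battens on the lid (y = +-48 mm, 18 mm wide) are as high; between them 10 mm stay free under a seated bar
- staple_foot (a point): centre of the seat at the chest's -y end, at seat height, chest axes. A staple of 6 mm steel rod stands on it: 30 mm long over all along the chest's y, 6 mm thick in x, top 33 mm above the seat
- staple_top (a point): highest point of the staple, 33 mm above staple_foot, 101 mm above the chest's origin
- fork_seat (a point): centre of the seat at the chest's +y end, at seat height, chest axes. Two upright ears 20 mm high with flared tips (27 mm over the seat in all) stand on it 31 mm apart in x; the bar goes down between them
- bar: loose steel-coloured retaining bar, 228 (its y) x 26 (its x) x 10 mm, 0.16 kg before variation, lying flat on the bare table (z = 0). Origin: centre of its underside. One through slot, 40 (y) x 14 (x) mm, near its -y end; seated, its axes agree with the chest's and its origin lies 8 mm to the chest's -y side of the chest's origin, 68 mm above it
- bar_slot (a point): centre of the slot at the bar's underside, at y = -80 mm of the bar
- bar_tail (a point): point of the bar's underside, at y = +96 mm of the bar, that lies on fork_seat when the bar is seated
- lock_rest: light wooden block fixed to the table, 72 (x) x 79 (y) mm, with a felted pocket 59 x 65 mm whose floor is 14 mm and whose rim is 22 mm above the table. Origin: centre of its underside. The lock's case lies in the pocket
- lock: brass dial padlock, 0.32 kg with its parts before variation, lying on its back in the rest, its shackle pointing to its -x (about towards the robot). Case 56 (x) x 62 (y) x 26 (z) mm; origin: centre of the case's back (underside). Lifted by the shackle it may swing down about the grip
- lock_case (a point): centre of the lock's case
- dial (a joint): angle of the dial (rad, counterclockwise from above positive). 0: the pointer line stands at the index mark at the case's shackle end; only there can the shackle come out. It clicks ten times a turn (every 0.628 rad, one at 0), rests in the nearest click when let go and turns with about 0.05 N m. It starts one to three clicks on the positive side: turn it clockwise
- dial_grip (a point): on the dial's axis, at mid-height of the round steel knob to grip: 25 mm diameter, from 9 mm below this point (black dial disc, 45 mm diameter) to 9 mm above; the case's face is 15 mm below
- shackle (a joint): how far the shackle is pulled out (m): 0 shut, 0.018 fully out (stop). It slides along the lock's -x with about 2 N of friction and stays where it is left
- bow (a point): midway between the shackle's straight legs (8 mm rod, 50 mm over the outsides, 34 mm between the insides, along the lock's x), at their centre height: 13 mm above the case's back, 27 mm above the table in the rest. Moves with the shackle. Shut: case 22 mm and rest's rim 14 mm away towards lock +x; straight part ends 10 mm, crown 25 to 35 mm towards -x
- wax: bystander: yellow block of beeswax, 34 x 52 x 19 mm, on the sheet, origin at the centre of its underside
- spool: bystander: spool of black thread with wooden ends, 44 x 53 x 36 mm, standing on the sheet, origin at the centre of its underside

How it is judged:
On the way, in this order (a step that is already met when the one before it is completed fails the run):
1. the bar lies seated on both brackets, slot over the staple, tail in the fork, and is let go (z of bar_slot in the frame of staple_foot between -0.003 and 0.003 m and z of bar_tail in the frame of fork_seat between -0.003 and 0.003 m and horizontal distance between bar_slot and staple_foot below 0.009 m and x of bar_tail in the frame of fork_seat between -0.007 and 0.007 m and contact force between bar and the fingers below 0.2 N and linear speed of bar below 0.03 m/s), for 0.2 s.
2. the dial stands in the click at the index mark, shackle still shut, lock lying in its rest (value of joint dial between -0.12 and 0.12 rad and value of joint shackle below 0.004 m and horizontal distance between lock and lock_rest below 0.006 m and z of lock in the frame of lock_rest below 0.018 m), for 0.2 s.
3. the shackle is pulled fully out while the case still lies in its rest (value of joint shackle above 0.014 m and horizontal distance between lock and lock_rest below 0.006 m and z of lock in the frame of lock_rest below 0.018 m), for 0.1 s.
At the end, for the whole second after the job is handed in: bar seated: ends within 3 mm of seat height, slot within 9 mm of staple, tail within 7 mm of fork; shackle out over 14 mm; fingers hold the lock still by its shackle, case centre within 60 mm of the staple seen from above and 20 to 160 mm over its top; lock touches nothing else; robot off the bar (z of bar_slot in the frame of staple_foot between -0.003 and 0.003 m and z of bar_tail in the frame of fork_seat between -0.003 and 0.003 m and horizontal distance between bar_slot and staple_foot below 0.009 m and x of bar_tail in the frame of fork_seat between -0.007 and 0.007 m and value of joint shackle above 0.014 m and contact force between the fingers and shackle above 1 N and horizontal distance between lock_case and staple_top below 0.06 m and z of lock_case in the frame of staple_top between 0.02 and 0.16 m and contact force between lock and chest below 0.1 N and contact force between lock and bar below 0.1 N and contact force between lock and lock_rest below 0.1 N and contact force between bar and the arm below 0.2 N and contact force between bar and the fingers below 0.2 N and linear speed of lock below 0.04 m/s); the arm keeps its last pose, push and grip.
It fails at once if the beeswax or the black spool is pushed more than 25 mm from its place (distance of any of wax, spool from where it was at the start of the episode above 0.025 m).
It also fails if it takes over 72 s, if anything falls off the work surface, if the arm or the gripper's body presses on something with over 40 N, if the wrist force passes 120 N, or if a joint passes its speed limit or range.

## Working session

There is one attempt and no reset: what is moved stays moved. The work goes in short steps, each a Python script; the robot and the scene stay as the last script left them, time stands still between calls to the robot, and variables do not carry over. Pictures are saved under pics/ and viewed, and the job is handed in when it is done.

```bash
ls; mkdir -p pics; python3 - <<'E'
from cell import *
import cv2, json
s=state(); print({k:s[k] for k in ('t','eef_pos','tcp_rot','gripper_width','ft_force')}, hold_point_z)
for n in ("scene","side","wrist"):
    d=snapshot(n); cv2.imwrite(f"pics/{n}0.png",d["img"][:,:,::-1])
    print(n,{k:(v if not hasattr(v,'tolist') else v.tolist()) for k,v in d.items() if k!="img"})
E
```

```text
pics
{'t': 0.0, 'eef_pos': array([0.26335093, 0.5658311 , 0.20206305]), 'tcp_rot': array([ 0.69011218,  0.15205679,  0.69066186, -0.15365584]), 'gripper_width': 1.0009849122416026, 'ft_force': array([-0.39197291,  0.55828091,  0.28541674])} 0.0187
scene {'fovy': 46.548444882611236, 'cx': 319.4872312154497, 'cy': 243.57171844084635, 'extrinsics': [[0.7821565326960489, 0.3281083419695456, -0.5296943215580946, 0.008441353999327973], [-0.6225263592992742, 0.37561448033532846, -0.6865673267349766, -0.8672109863055555], [-0.026307609896858333, 0.8667517972824843, 0.4980454111515311, 0.5802221584137736], [0.0, 0.0, 0.0, 1.0]]}
side {'fovy': 48.06791846640493, 'cx': 316.3669747315912, 'cy': 233.91639984790226, 'extrinsics': [[-0.8586839448672869, 0.41449748470772174, -0.30141950500610587, 0.21851273986445469], [-0.5122808567136384, -0.6767593777713334, 0.5287391308039325, 0.34400053553426124], [0.015172563128701574, 0.6084312448991501, 0.7934615388023392, 0.8955046741499559], [0.0, 0.0, 0.0, 1.0]]}
wrist {'fovy': 66.45197969197251, 'cx': 310.6970090574412, 'cy': 230.10249503511898, 'T_tool_cam': [[-0.0007280883512458541, 0.28052359290168805, -0.9598468543017058, -0.17052083591739806], [0.9999995325238598, -0.0004064760340233275, -0.0008773421766196057, 0.0002170135778544191], [-0.0006362699221959586, -0.9598470443788224, -0.2805231658131363, -0.07102677826636458], [0.0, 0.0, 0.0, 1.0]]}
```

View pics/scene0.png

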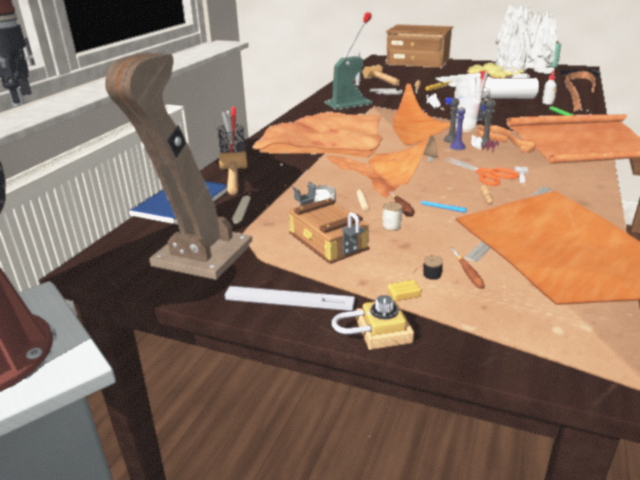

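View pics/side0.png

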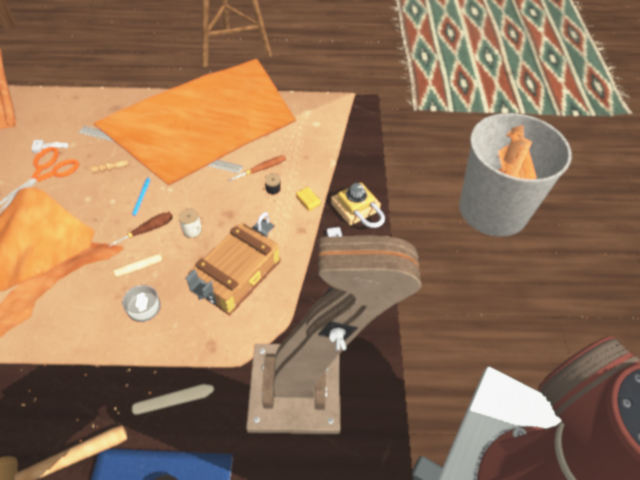

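View pics/wrist0.png

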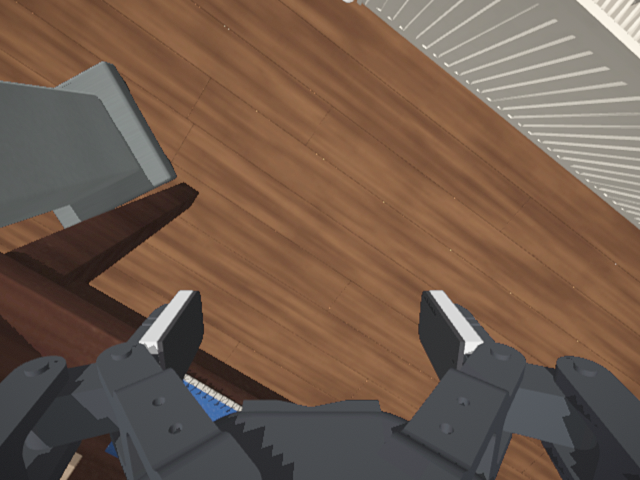

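```bash
cat > h.py <<'E'
import numpy as np, cv2
from cell import *
from scipy.spatial.transform import Rotation as R
def K(d):
    f=240/np.tan(np.radians(d['fovy'])/2); return f,d['cx'],d['cy']
def pose(d,st=None):
    if 'extrinsics' in d: return np.array(d['extrinsics'])
    T=np.eye(4); q=st['tcp_rot']; T[:3,:3]=R.from_quat([q[1],q[2],q[3],q[0]]).as_matrix(); T[:3,3]=st['eef_pos']
    return T@np.array(d['T_tool_cam'])
def ray(C,T,u,v):
    f,cx,cy=C; r=T[:3,:3]@np.array([(u-cx)/f,-(v-cy)/f,-1]); return T[:3,3],r
def at_z(C,T,u,v,z):
    o,r=ray(C,T,u,v); return o+r*(z-o[2])/r[2]
def proj(C,T,p):
    f,cx,cy=C; c=T[:3,:3].T@(np.asarray(p,float)-T[:3,3]); return cx+f*c[0]/-c[2], cy-f*c[1]/-c[2]
def save(name,img,crop=None,k=1):
    if crop: x0,y0,x1,y1=crop; img=img[y0:y1,x0:x1]
    cv2.imwrite(f'pics/{name}.png',cv2.resize(img[:,:,::-1],None,fx=k,fy=k,interpolation=cv2.INTER_CUBIC))
def quat(Rm):
    q=R.from_matrix(Rm).as_quat(); return [q[3],q[0],q[1],q[2]]
def down(yaw,tilt=0):
    # tool x down, tool y (jaw dir) at angle yaw in world
    y=np.array([np.cos(yaw),np.sin(yaw),0]); x=np.array([0,0,-1.]); return quat(np.c_[x,y,np.cross(x,y)])
E
python3 - <<'E'
from h import *
d=snapshot('scene'); save('sc_a',d['img'],(215,170,425,350),3.8); 
d=snapshot('side'); save('si_a',d['img'],(175,160,395,320),3.6)
E
```

```text
(no output)
```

View pics/sc_a.png

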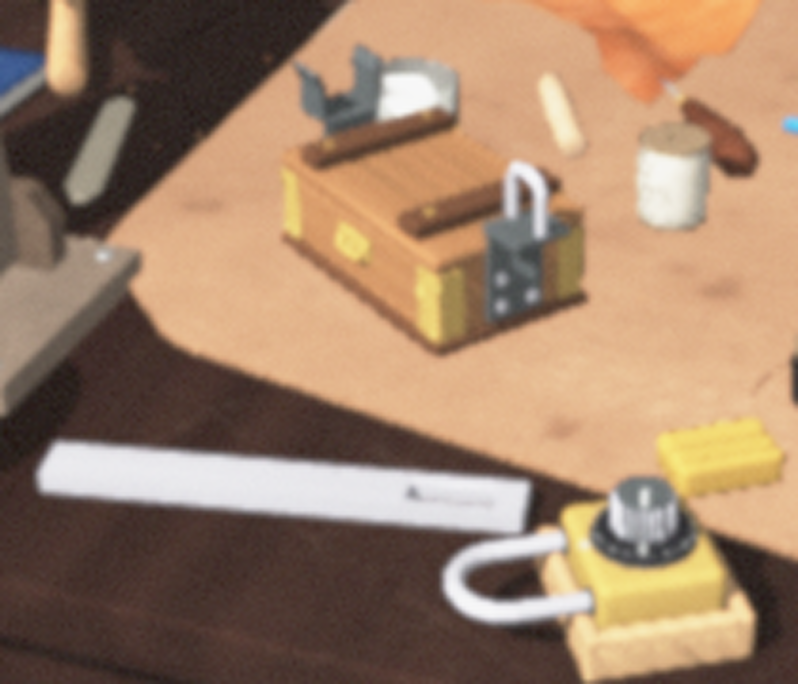

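View pics/si_a.png

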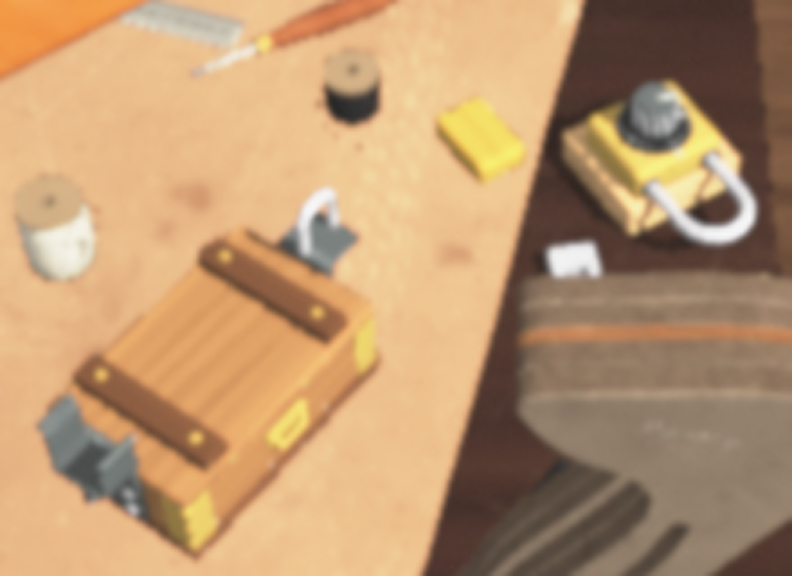

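```bash
python3 - <<'E'
from h import *
d=snapshot('scene'); C=K(d);T=pose(d)
S=lambda u,v,z,n: print(n,at_z(C,T,215+u/3.8,170+v/3.8,z).round(4))
print('scene cam')
S(60,440,.01,'bar BL');S(530,480,.01,'bar BR');S(40,492,.0,'bar FL bot');S(523,530,0,'bar FR bot');S(455,497,.01,'slot')
S(648,490,.064,'knob top'); S(583,680,0,'rest near corner');S(753,648,0,'rest FR')
S(440,352,.005,'chest -x-y corner');S(584,298,.005,'chest +x-y corner');S(284,238,.005,'chest -x+y')
S(525,165,.106,'staple top')
S(715,470,.024,'wax');S(795,380,.02,'spool')
S(140,262,.02,'clam base corner'); S(5,410,.0,'clam near corner')
d=snapshot('side'); C=K(d);T=pose(d)
S=lambda u,v,z,n: print(n,at_z(C,T,175+u/3.6,160+v/3.6,z).round(4))
print('side cam')
S(655,92,.064,'knob top');S(632,235,0,'rest corner');S(198,558,.005,'chest -x+y');S(378,360,.005,'chest -x-y');S(320,192,.106,'staple top');S(95,470,.073,'fork seat')
S(320,240,.073,'staple foot')
S(548,245,.01,'bar end');S(598,240,.01,'bar end2');S(575,245,.01,'');S(480,138,.024,'wax');S(352,70,.041,'spool');S(790,590,.3,'clam tall?')
E
```

```text
scene cam
bar BL [ 0.3963 -0.0955  0.01  ]
bar BR [ 0.5454 -0.2672  0.01  ]
bar FL bot [ 0.3734 -0.1137  0.    ]
bar FR bot [ 0.5264 -0.2839  0.    ]
slot [ 0.5105 -0.2549  0.01  ]
knob top [ 0.5269 -0.3612  0.064 ]
rest near corner [ 0.4771 -0.377   0.    ]
rest FR [ 0.5451 -0.4081  0.    ]
chest -x-y corner [ 0.5904 -0.1472  0.005 ]
chest +x-y corner [ 0.6832 -0.1555  0.005 ]
chest -x+y [0.6014 0.0048 0.005 ]
staple top [ 0.6312 -0.1662  0.106 ]
wax [ 0.6008 -0.3305  0.024 ]
spool [ 0.6891 -0.2989  0.02  ]
clam base corner [0.5111 0.0118 0.02  ]
clam near corner [ 0.3958 -0.0406  0.    ]
side cam
knob top [ 0.5273 -0.3641  0.064 ]
rest corner [ 0.5086 -0.3106  0.    ]
chest -x+y [ 0.5965 -0.0017  0.005 ]
chest -x-y [ 0.5853 -0.1546  0.005 ]
staple top [ 0.6288 -0.1723  0.106 ]
fork seat [0.6402 0.0114 0.073 ]
staple foot [ 0.627  -0.1661  0.073 ]
bar end [ 0.5434 -0.2712  0.01  ]
bar end2 [ 0.5205 -0.2896  0.01  ]
 [ 0.5301 -0.2794  0.01  ]
wax [ 0.6137 -0.3105  0.024 ]
spool [ 0.6998 -0.3038  0.041 ]
clam tall? [0.2902 0.0173 0.3   ]
```

```bash
python3 - <<'E'
from h import *
a=snapshot('scene'); b=snapshot('side')
def tri(p,q,n):
    o1,r1=ray(K(a),pose(a),*p); o2,r2=ray(K(b),pose(b),*q)
    A=np.c_[r1,-r2]; t=np.linalg.lstsq(A,o2-o1,rcond=None)[0]; x=o1+r1*t[0]; y=o2+r2*t[1]; print(n,((x+y)/2).round(3),np.linalg.norm(x-y).round(4))
tri((178,137),(338,332),'bolt')
tri((110,88),(418,285),'near tip?')
tri((172,62),(322,240),'far?')
tri((135,60),(400,238),'top?')
for p in [(150,265),(220,280),(250,240),(190,230)]: print(at_z(K(a),pose(a),*p,0.0).round(3))
for p in [(248,430),(340,430),(340,347),(253,345)]: print(at_z(K(b),pose(b),*p,0.015).round(3))
save('clam',b['img'],(230,220,440,450),2.6);save('clam2',a['img'],(80,40,260,290),2.4)
E
```

```text
bolt [0.374 0.033 0.255] 0.0417
near tip? [ 0.282 -0.003  0.372] 0.0044
far? [0.398 0.013 0.392] 0.0026
top? [ 0.321 -0.025  0.41 ] 0.0038
[0.318 0.088 0.   ]
[ 0.398 -0.052  0.   ]
[0.524 0.042 0.   ]
[0.447 0.168 0.   ]
[0.443 0.156 0.015]
[0.316 0.08  0.015]
[ 0.387 -0.047  0.015]
[0.522 0.03  0.015]
```

View pics/clam.png

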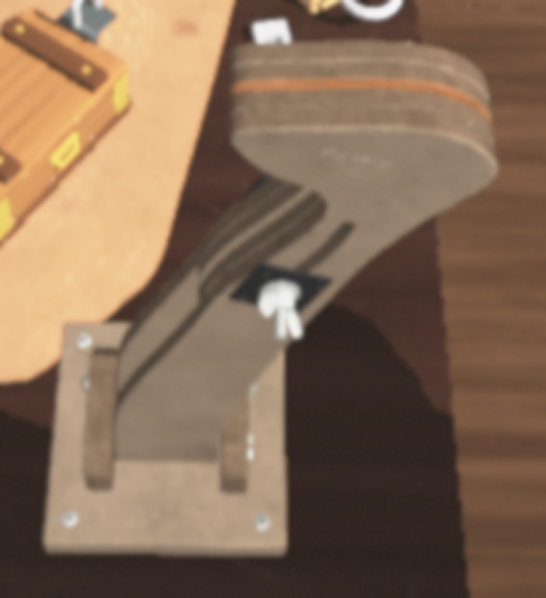

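View pics/clam2.png

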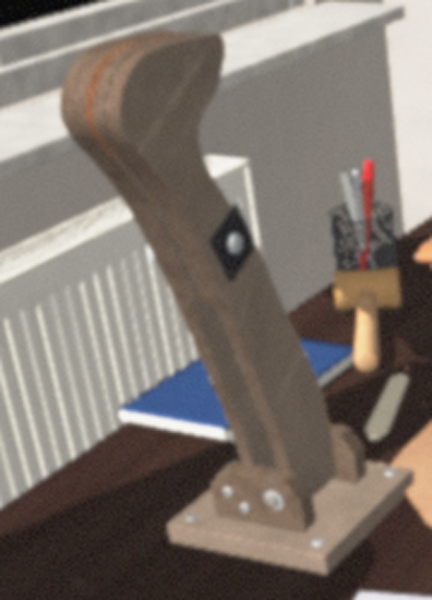

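```bash
cat > fk.py <<'E'
from h import *
E
python3 - <<'E'
from h import *
from scipy.optimize import least_squares
rows=[]
for r in (.4,.5,.6,.7,.8):
  for z in (.05,.2,.35):
    for az in (0.4,):
      q=solve_ik([r*np.cos(az),r*np.sin(az),z],down(az+np.pi/2))
      if q is not None: rows.append((r,z,*q))
rows=np.array(rows)
print(rows.round(3)[::3], (rows[:,3]+rows[:,4]+rows[:,6]).round(4))
def f(p):
    a,h,L1,L2,o=p
    t=rows[:,3]+rows[:,4]; q2=rows[:,3]
    r=a+L1*np.sin(q2)+L2*np.sin(t)+o*np.cos(t)
    z=h+L1*np.cos(q2)+L2*np.cos(t)-o*np.sin(t)
    return np.r_[r-rows[:,0],z-rows[:,1]]
s=least_squares(f,[0,.1,.4,.4,0.]); print(s.x,abs(s.fun).max())
print(solve_ik([.63,-.08,.2],down(-.08)), solve_ik([.63,-.08,.2],down(-.08+np.pi)))
E
```

```text
[[ 0.4    0.05   0.224 -0.07   2.241 -0.     0.971 -1.747]
 [ 0.5    0.05   0.26   0.146  2.016 -0.     0.98  -1.711]
 [ 0.6    0.05   0.283  0.337  1.777 -0.     1.027 -1.688]
 [ 0.7    0.05   0.3    0.521  1.517 -0.     1.103 -1.671]
 [ 0.8    0.05   0.312  0.714  1.221 -0.     1.207 -1.658]] [3.1416 3.1416 3.1416 3.1416 3.1416 3.1416 3.1416 3.1416 3.1416 3.1416
 3.1416 3.1416 3.1416 3.1416 3.1416]
[ 0.0050897  -0.03621235  0.45120546  0.55725048  0.06015194] 0.0006231504286481615
[-2.36758519e-01  2.40576635e-01  1.59155913e+00 -4.44089210e-16
  1.30945689e+00 -1.56758519e-01] None
```

```bash
python3 - <<'E'
from h import *
movep([0.62,0.15,0.38],down(0.2)); 
movep([0.57,-0.30,0.32],down(0.1)); hold(.3)
s=state(); d=snapshot('wrist'); np.savez('w1.npz',img=d['img'],C=K(d),T=pose(d,s)); save('w1',d['img'],None,1.25)
print(s['t'],s['eef_pos'],s['ft_force'])
E
```

```text
4.4917 [ 0.57039795 -0.29932362  0.32016174] [-0.846099   -0.02979173  0.06608946]
```

View pics/w1.png

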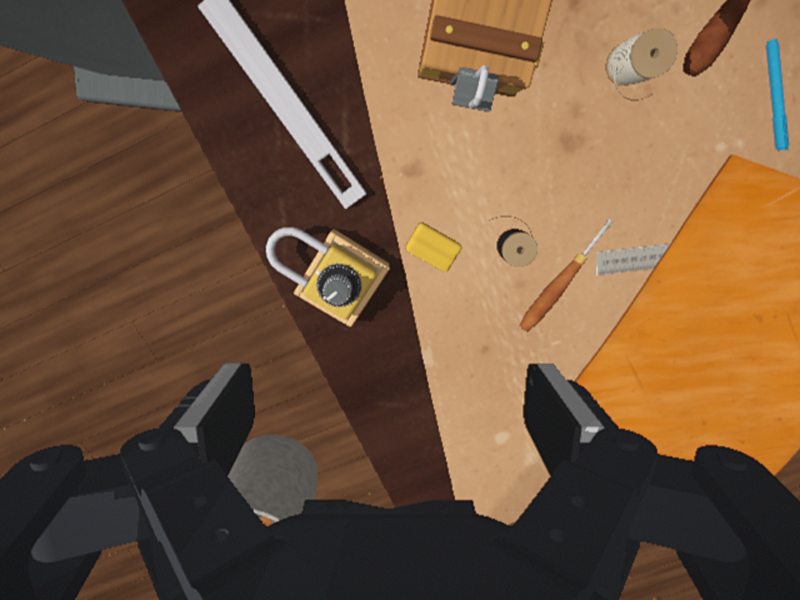

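```bash
python3 - <<'E'
from h import *
z=np.load('w1.npz'); save('w1a',z['img'],(205,170,325,270),6.5); save('w1b',z['img'],(150,0,310,170),4.5)
E
```

```text
(no output)
```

View pics/w1a.png

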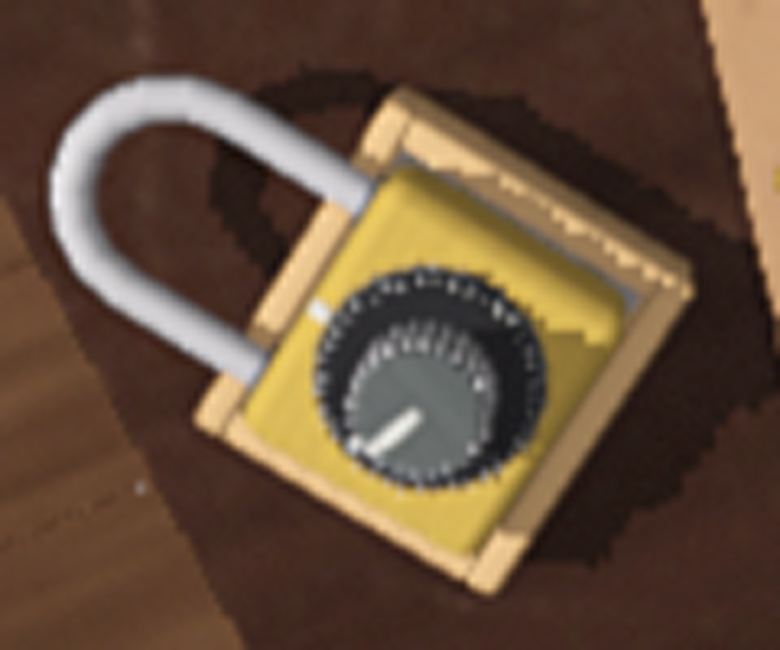

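View pics/w1b.png

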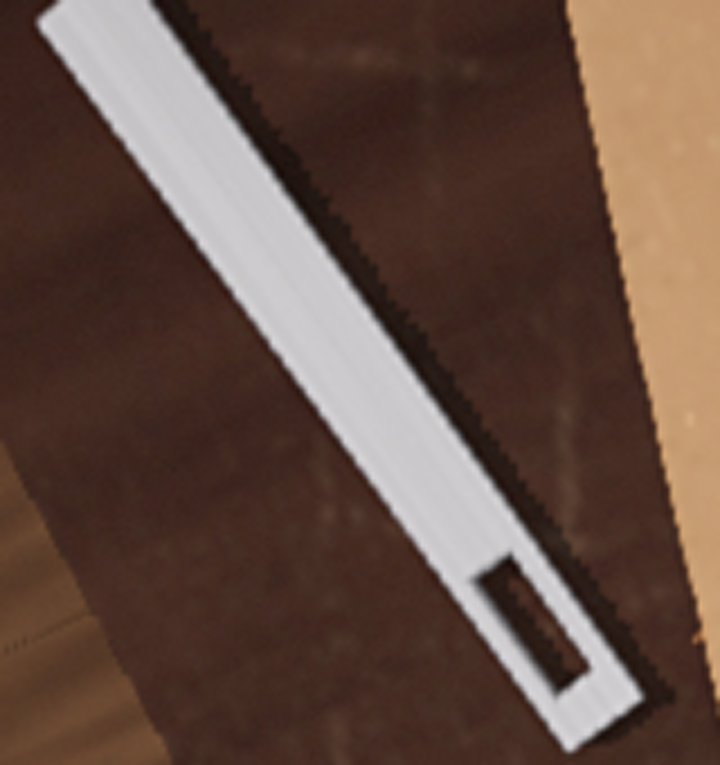

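```bash
python3 - <<'E'
from h import *
z=np.load('w1.npz'); C,T=z['C'],z['T']; print(T[:3,3])
A=lambda u,v,h: at_z(C,T,150+u/4.5,u*0+v/4.5,h)[:2]
L=lambda u,v,h: at_z(C,T,205+u/6.5,170+v/6.5,h)[:2]
P={n:A(*p,.01) for n,p in dict(e1=(642,698),e2=(570,752),tl=(40,20),s1=(475,580),s2=(515,553),s3=(590,670),s4=(555,693),L1=(200,236),L2=(475,610),R1=(250,140),R2=(500,500)).items()}
for n,p in P.items(): print(n,p.round(4))
a=lambda p,q: np.degrees(np.arctan2(*(P[q]-P[p])[::-1])).round(2)
print('axis angles',a('e2','tl'),a('L2','L1'),a('R2','R1'),a('s4','s1'),a('s3','s2'))
print('len',np.linalg.norm(P['e2']-P['tl']),np.linalg.norm(P['e1']-P['e2']),'slot',sum(P[k] for k in('s1','s2','s3','s4'))/4)
print('knob',L(420,402,.064),'disc',L(432,380,.046))
for n,p in dict(leg1=(360,200),leg2=(255,375),mid1=(195,115),mid2=(125,290),crown=(75,190)).items(): print(n,L(*p,.027).round(4))
r=[L(*p,.022) for p in ((400,90),(692,285),(490,595),(197,420))]; print(np.round(r,4), np.mean(r,0).round(4))
print([np.linalg.norm(r[i]-r[(i+1)%4]).round(4) for i in range(4)],np.degrees(np.arctan2(*(r[0]-r[1])[::-1])),np.degrees(np.arctan2(*(r[3]-r[2])[::-1])))
E
```

```text
[ 0.563194   -0.22850144  0.49067367]
e1 [ 0.5449 -0.2697]
e2 [ 0.5255 -0.2871]
tl [ 0.3757 -0.1146]
s1 [ 0.4954 -0.242 ]
s2 [ 0.506  -0.2336]
s3 [ 0.5295 -0.2634]
s4 [ 0.52   -0.2709]
L1 [ 0.4173 -0.1613]
L2 [ 0.4958 -0.2502]
R1 [ 0.4301 -0.137 ]
R2 [ 0.501 -0.22 ]
axis angles 130.97 131.46 130.51 130.52 128.15
len 0.22848431481178413 0.02602811371357338 slot [ 0.51271231 -0.25248519]
knob [ 0.52716006 -0.3591845 ] disc [ 0.52764366 -0.36001598]
leg1 [ 0.5093 -0.3301]
leg2 [ 0.4904 -0.3682]
mid1 [ 0.476  -0.3164]
mid2 [ 0.4636 -0.3531]
crown [ 0.4531 -0.3338]
[[ 0.5152 -0.3083]
 [ 0.5766 -0.3418]
 [ 0.5412 -0.4128]
 [ 0.4783 -0.3805]] [ 0.5278 -0.3609]
[np.float64(0.07), np.float64(0.0793), np.float64(0.0707), np.float64(0.0811)] 151.35066216226795 152.8761073549044
```

```bash
python3 - <<'E'
from h import *
movep([0.635,-0.14,0.27],down(-0.07)); hold(.3)
s=state(); d=snapshot('wrist'); np.savez('w2.npz',img=d['img'],C=K(d),T=pose(d,s)); save('w2',d['img'],(130,0,510,420),1.4)
save('w2a',d['img'],(260,0,380,90),6.6);save('w2b',d['img'],(260,180,400,320),4.2)
print(s['t'],s['eef_pos'])
E
```

```text
5.5917 [ 0.63495021 -0.14152739  0.27065251]
```

View pics/w2.png

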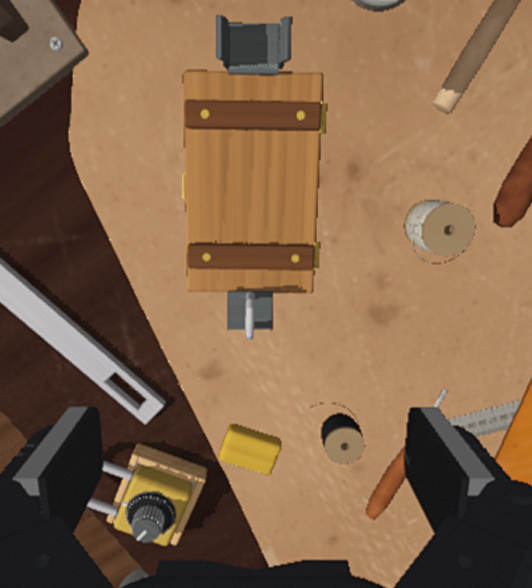

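```bash
python3 - <<'E'
from h import *
z=np.load('w2.npz'); save('w2a',z['img'],(275,0,355,60),9);save('w2b',z['img'],(275,190,355,250),9)
E
```

```text
(no output)
```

View pics/w2a.png

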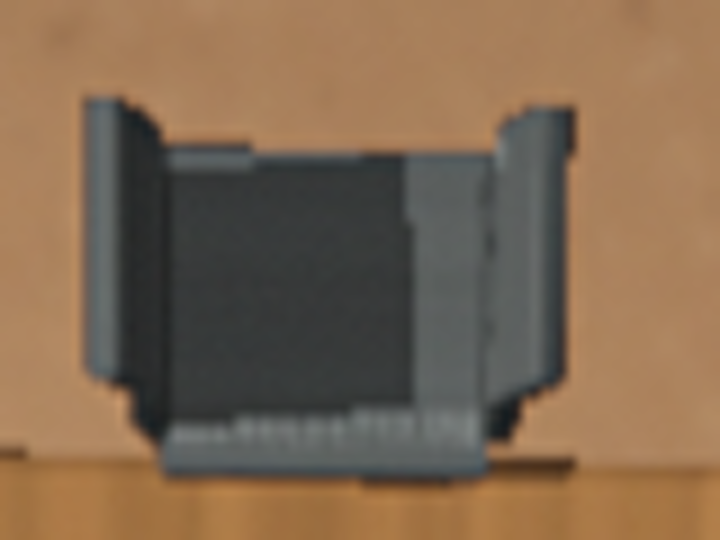

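View pics/w2b.png

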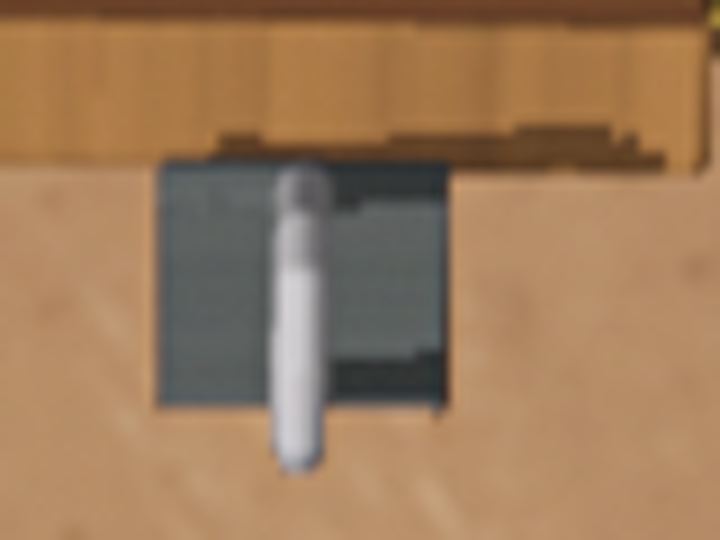

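```bash
python3 - <<'E'
from h import *
z=np.load('w2.npz'); C,T=z['C'],z['T']; print(T[:3,3])
A=lambda u,v,h: at_z(C,T,275+u/9,v/9,h)[:2]
B=lambda u,v,h: at_z(C,T,275+u/9,190+v/9,h)[:2]
f=[A(85,235,.098),A(572,245,.098)];print('fork tips',f,np.mean(f,0))
f2=[A(165,310,.073),A(485,310,.073)];print('fork seat',f2,np.mean(f2,0))
f3=[A(165,475,.073),A(485,475,.073)];print('fork seat inner edge',np.mean(f3,0)); print('outer edge',A(330,150,.073))
s=[B(160,285,.073),B(447,285,.073)];print('st seat',s,np.mean(s,0))
print('seat outer edge',B(160,405,.073),B(447,405,.073),'inner',B(250,162,.073))
print('staple base mid',B(303,195,.073+.006),B(299,440,.106-.005))
# chest lid edges from w2.png (1.4x, offset 130,0) z=.063
W=lambda u,v,h: at_z(C,T,130+u/1.4,v/1.4,h)[:2]
for p in ((184,71),(323,73),(188,290),(313,292)): print('lid',W(*p,.063).round(4))
E
```

```text
[ 0.63989496 -0.07045802  0.44114288]
fork tips [array([0.62435185, 0.00929799]), array([0.66961691, 0.00525154])] [0.64698438 0.00727477]
fork seat [array([0.63063086, 0.00780274]), array([0.66275302, 0.00552496])] [0.64669194 0.00666385]
fork seat inner edge [ 0.64561674 -0.00845624]
outer edge [0.64820315 0.02093114]
st seat [array([ 0.6152404 , -0.16695174]), array([ 0.64830229, -0.16933521])] [ 0.63177134 -0.16814348]
seat outer edge [ 0.61401052 -0.18139035] [ 0.64742371 -0.18380241] inner [ 0.62673022 -0.15320242]
staple base mid [ 0.63260933 -0.156079  ] [ 0.63063985 -0.17798071]
lid [ 0.5993 -0.0017]
lid [ 0.6924 -0.0095]
lid [ 0.5859 -0.1516]
lid [ 0.6799 -0.1599]
```

```bash
python3 - <<'E'
from h import *
g=np.array([0.4552,-0.1864]); yaw=np.radians(41.0)
movep([*g,0.12],down(yaw))
print(servo_line([*g,0.003],vel=0.12,until_force=8)); s=state(); print(s['t'],s['eef_pos'],s['ft_force'])
grasp(50); s=state(); print(s['t'],s['eef_pos'],s['ft_force'],s['gripper_width'])
d=snapshot('wrist'); save('w3',d['img'],None,1)
servo_line([*g,0.04],vel=0.1); s=state(); print(s['t'],s['eef_pos'],s['ft_force'],s['wrist_torque'],s['gripper_width'])
d=snapshot('wrist'); save('w4',d['img'],None,1)
E
```

```text
False
7.7083 [ 0.45608272 -0.18685712  0.00378116] [-0.35467226  0.12314082 -0.08250254]
8.475 [ 0.45515512 -0.18636985  0.00296172] [-0.10981052  0.12169489 -0.90296954] -0.0022032978209339782
9.0417 [ 0.45541499 -0.18652145  0.0402951 ] [-0.85363283  0.40725841 -0.45259044] [-0.0042836   0.03061248 -0.03561672] -0.000123111679510867
```

View pics/w4.png

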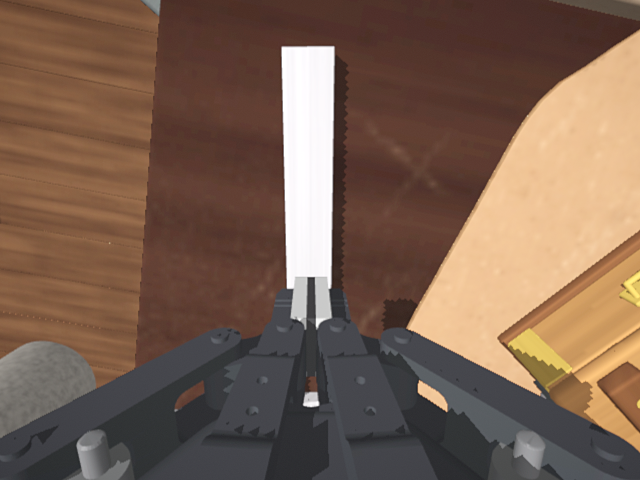

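View pics/w3.png

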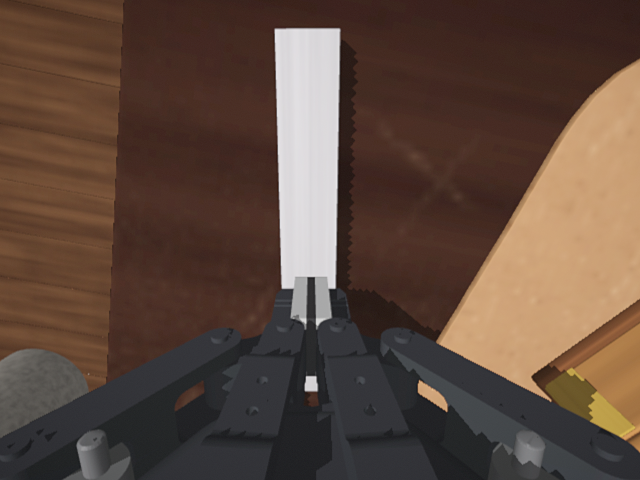

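```bash
python3 - <<'E'
from h import *
d=snapshot('scene'); C,T=K(d),pose(d); s=state(); p=s['eef_pos']; print(p)
img=d['img'].copy()
u,v=proj(C,T,p); print(u,v)
for z in (0,.02,.04): print(z,proj(C,T,p+[0,0,z]))
save('sc5',img,(220,200,380,320),5)
E
```

```text
[ 0.45449285 -0.18603989  0.03931793]
284.5562614473921 281.7609270774782
0 (np.float64(284.5562614473921), np.float64(281.7609270774782))
0.02 (np.float64(283.89035390015647), np.float64(272.1157314486357))
0.04 (np.float64(283.2105320507411), np.float64(262.26899708199124))
```

View pics/sc5.png

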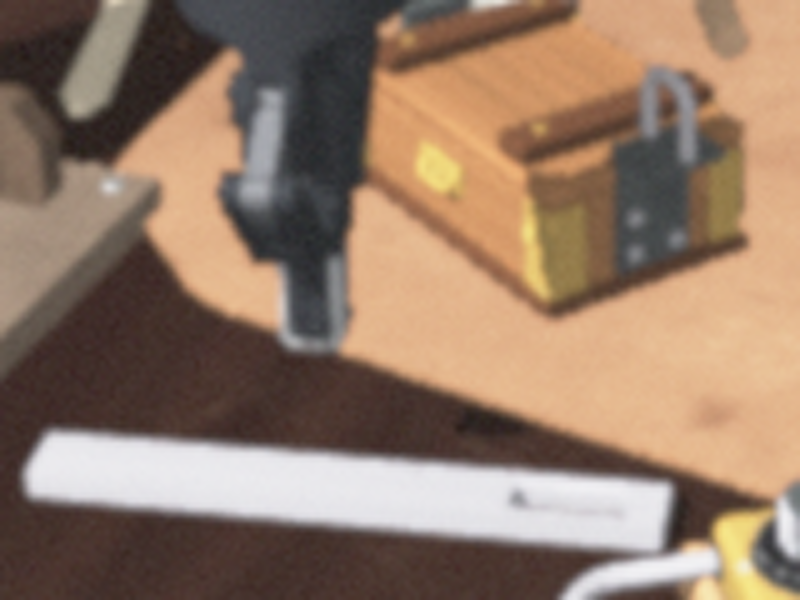

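```bash
python3 - <<'E'
from h import *
g=np.array([0.4552,-0.1864])
r=servo_line([*g,-0.03],vel=0.04,until_force=4); s=state(); print(r,s['t'],s['eef_pos'],s['ft_force'],s['gripper_width'])
d=snapshot('scene'); save('sc6',d['img'],(220,200,380,320),5)
servo_line([*g,0.04],vel=0.1); 
gripper_open(); s=state(); print(s['t'],s['gripper_width'])
d=snapshot('scene'); save('sc7',d['img'],(220,200,380,320),5); d=snapshot('wrist'); save('w7',d['img'])
E
```

```text
True 10.4417 [ 0.45498949 -0.18629243 -0.01783468] [-0.03953539  0.70428696  4.25349265] -0.0008354678442510767
12.0083 0.9990438773458097
```

View pics/sc6.png

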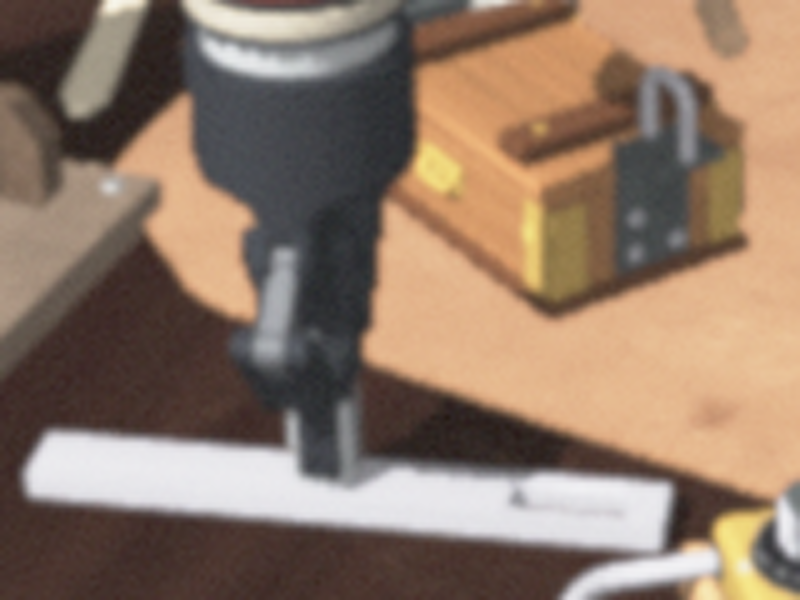

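View pics/sc7.png

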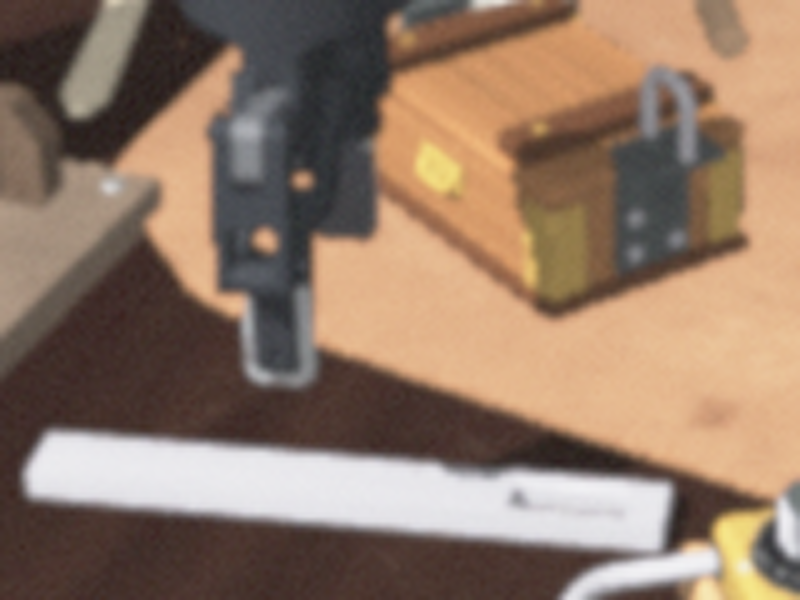

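```bash
python3 - <<'E'
from h import *
g=np.array([0.4552,-0.1864])
r=servo_line([*g,-0.027],vel=0.12,until_force=8); s=state(); print(r,s['t'],s['eef_pos'],s['ft_force'])
grasp(60); s=state(); print(s['t'],s['eef_pos'],s['ft_force'],s['gripper_width'])
servo_line([*g,0.03],vel=0.1); hold(.1); s=state(); print(s['t'],s['eef_pos'],s['ft_force'],s['wrist_torque'],s['gripper_width'])
d=snapshot('wrist'); save('w8',d['img'],None,1); np.savez('w8.npz',img=d['img'],C=K(d),T=pose(d,s))
d=snapshot('scene'); save('sc8',d['img'],(200,180,400,330),4)
E
```

```text
False 12.8167 [ 0.45559747 -0.18665712 -0.02670678] [ 0.56388046 -0.72641872  0.11159556]
13.4 [ 0.45581134 -0.1867908  -0.02624168] [-0.19701157 -0.80905145  5.68097301] 0.2823998227138047
14.2167 [ 0.45420098 -0.18580942  0.02895268] [ 0.81422223  0.51885297 -1.59010104] [-0.0630681  -0.02292108 -0.02069892] 0.28610590104255834
```

View pics/w8.png

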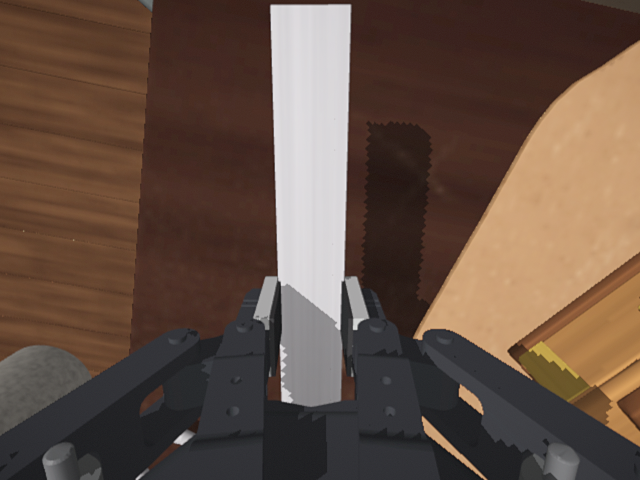

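View pics/sc8.png

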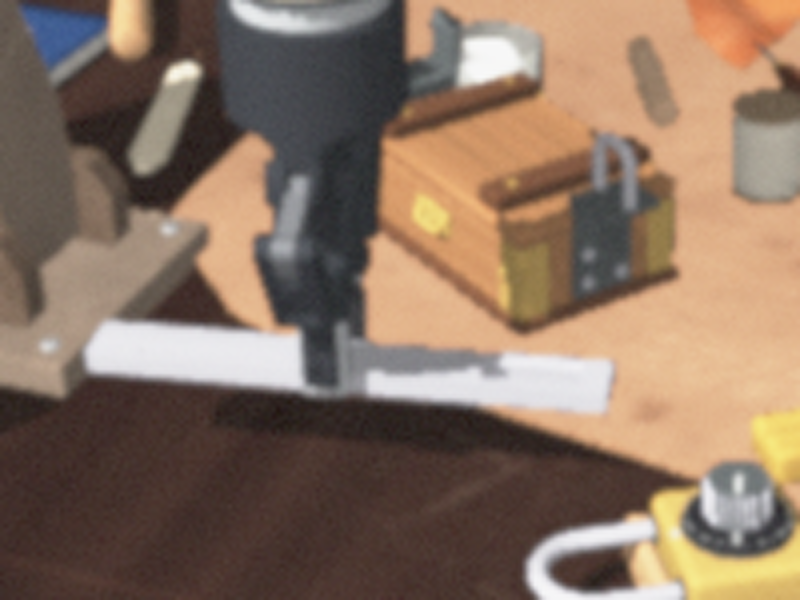

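```bash
python3 - <<'E'
from h import *
g=np.array([0.4552,-0.1864]); t=np.array([.6392,-.0808])
servo_line([*g,0.11],vel=0.15); servo_line([*t,0.11],vel=0.15,rotation=down(np.radians(-4.9))); hold(.2)
s=state(); print(s['t'],s['eef_pos'],s['ft_force'],s['wrist_torque'],s['gripper_width'])
d=snapshot('wrist'); save('w9',d['img'],None,1); np.savez('w9.npz',img=d['img'],C=K(d),T=pose(d,s))
d=snapshot('scene'); save('sc9',d['img'],(260,150,400,270),5.5)
d=snapshot('side'); save('si9',d['img'],(160,190,320,330),4.2)
E
```

```text
16.7667 [ 0.63887927 -0.08110945  0.11004924] [ 0.38055412  0.14674328 -2.24568325] [-0.0060768   0.01577659 -0.02640266] 0.27975787454603523
```

View pics/w9.png

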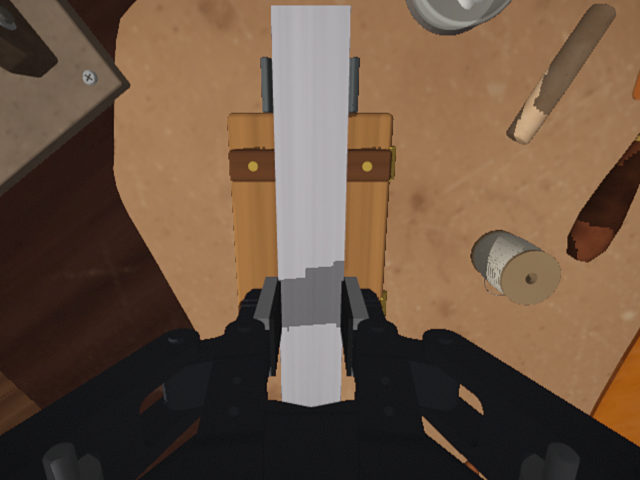

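View pics/sc9.png

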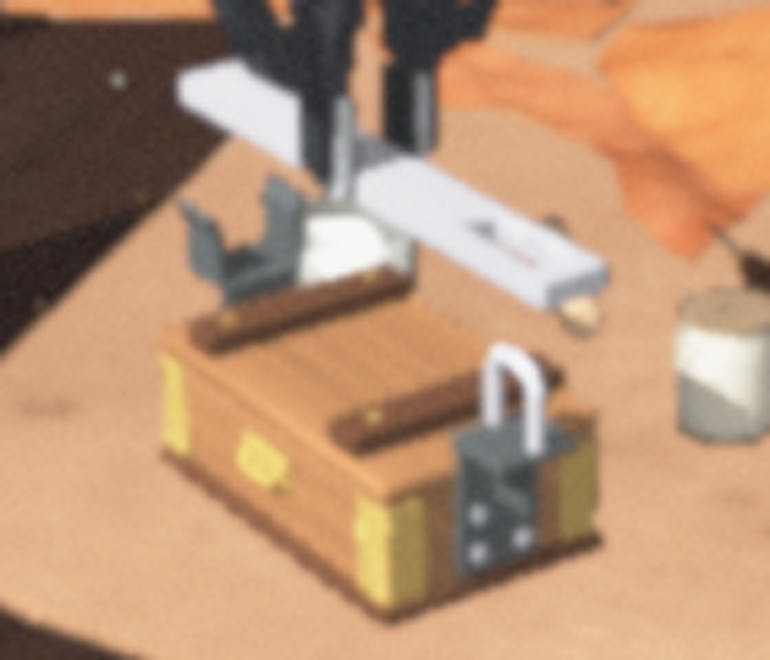

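View pics/si9.png

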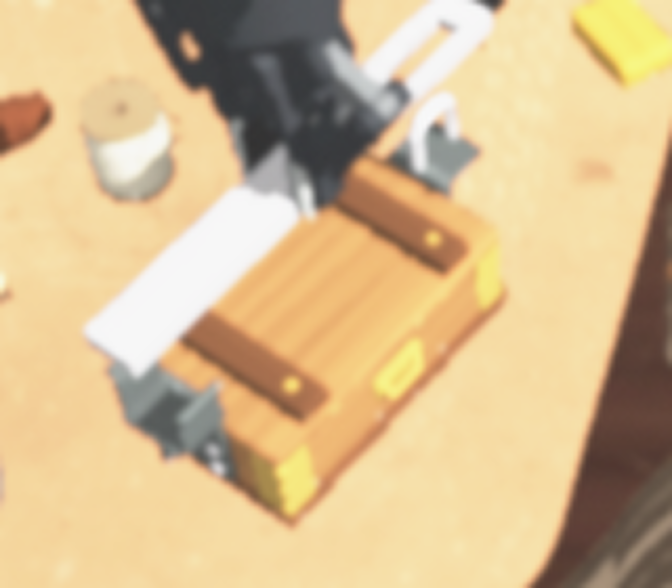

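```bash
python3 - <<'E'
from h import *
z=np.load('w9.npz'); C,T=z['C'],z['T']
for p in ((272,6),(350,6)): print(at_z(C,T,*p,.1462)[:2])
print('ears',[at_z(C,T,*p,.099)[:2] for p in ((262,80),(358,80))])
a=snapshot('scene')
A=lambda u,v,h: at_z(K(a),pose(a),260+u/5.5,150+v/5.5,h)[:2]
print('scene slot-end top corners',A(608,268,.1462),A(550,283,.1462),'tail',A(180,80,.1462),A(240,60,.1462))
print('slot',A(507,245,.1462))
b=snapshot('side')
B=lambda u,v,h: at_z(K(b),pose(b),160+u/4.2,190+v/4.2,h)[:2]
print('side tail',B(88,330,.1462),B(138,372,.1462),'staple top',B(440,97,.106))
print('expected end', .6392+.106*.0854,-.0808+.106*.9963,'slot', .6392-.088*.0854,-.0808-.088*.9963, 'slotend',.6392-.122*.0854,-.0808-.122*.9963)
E
```

```text
[0.63579554 0.02734284]
[0.66099736 0.02519768]
ears [array([0.62451593, 0.0109383 ]), array([0.6686262 , 0.00717344])]
scene slot-end top corners [ 0.64078795 -0.20247178] [ 0.61897899 -0.19827415] tail [0.63350299 0.02587187] [0.66271145 0.02686212]
slot [ 0.62791663 -0.16702765]
side tail [0.65816049 0.02485487] [0.62886475 0.03008519] staple top [ 0.62769896 -0.17368591]
expected end 0.6482524 0.02480779999999999 slot 0.6316847999999999 -0.16847439999999997 slotend 0.6287812 -0.2023486
```

```bash
python3 - <<'E'
from h import *
t=np.array([.6390,-.0822])
servo_line([*t,0.085],vel=0.08); hold(.1); s=state(); print(s['eef_pos'],s['ft_force'])
r=servo_line([*t,0.044],vel=0.04,until_force=6); s=state(); print(r,s['t'],s['eef_pos'],s['ft_force'],s['wrist_torque'])
d=snapshot('scene'); save('sc10',d['img'],(260,150,400,270),5.5)
d=snapshot('side'); save('si10',d['img'],(160,190,320,330),4.2)
E
```

```text
[ 0.63916785 -0.082244    0.08498549] [-0.03367139  0.80932006 -2.50145055]
True 18.4583 [ 0.63841576 -0.08203849  0.04681404] [-0.24377326 -0.17714189  4.48407698] [-0.02437009  0.00388454 -0.04092978]
```

View pics/sc10.png

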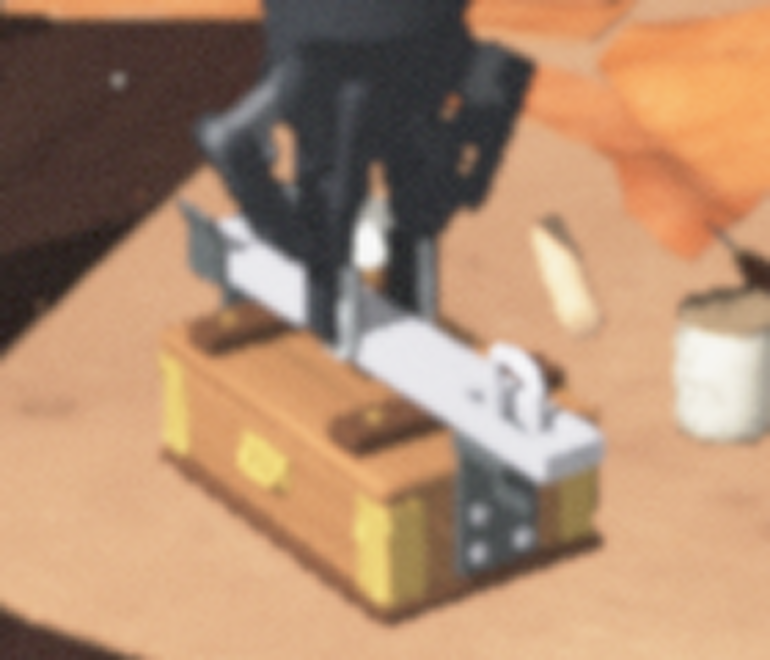

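View pics/si10.png

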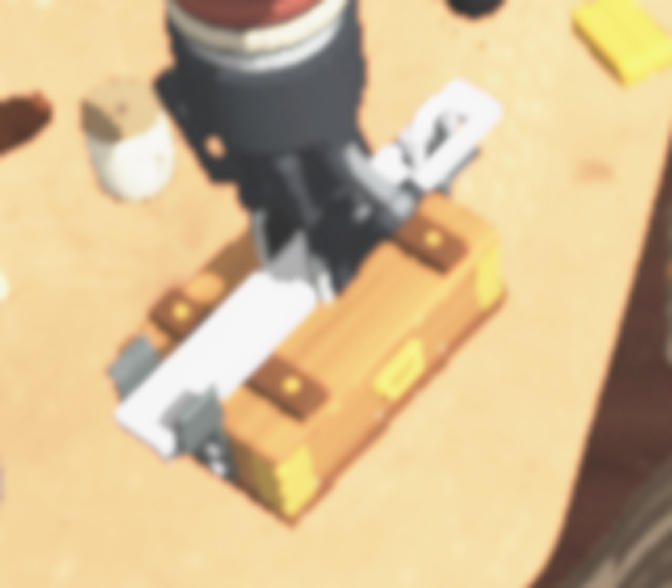

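```bash
python3 - <<'E'
from h import *
gripper_open(); s=state(); print(s['t'],s['eef_pos'],s['ft_force'])
servo_line([s['eef_pos'][0],s['eef_pos'][1],0.16],vel=0.15); hold(.1)
s=state();d=snapshot('wrist'); save('w11',d['img']); 
d=snapshot('scene'); save('sc11',d['img'],(260,150,400,270),5.5)
d=snapshot('side'); save('si11',d['img'],(160,190,320,330),4.2);print(s['t'])
E
```

```text
19.1833 [ 0.63647734 -0.08161667  0.04488454] [ 0.45041739 -0.138375    0.66308236]
20.2
```

View pics/sc11.png

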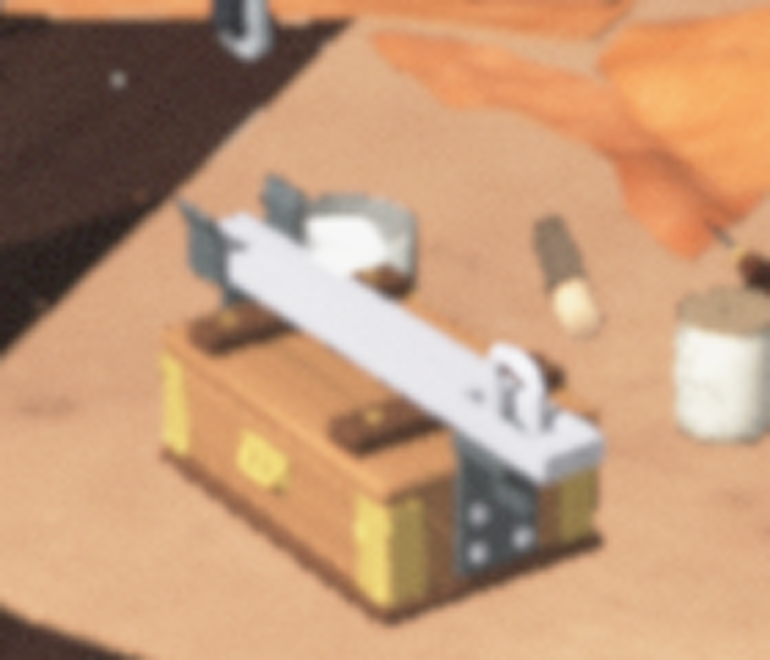

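View pics/w11.png

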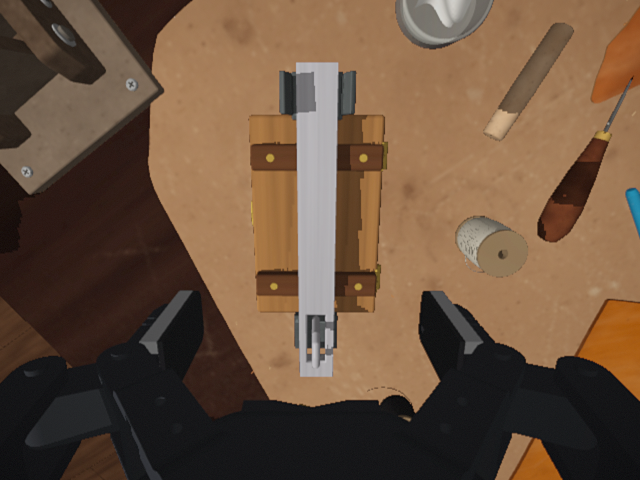

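View pics/w7.png

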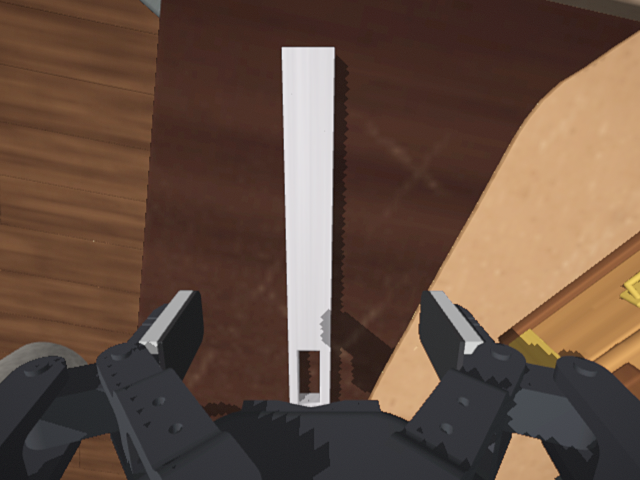

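```bash
python3 - <<'E'
from h import *
k=np.array([.5276,-.3603]); yaw=.3
movep([*k,0.12],down(yaw)); 
r=servo_line([*k,0.0235],vel=0.12,until_force=6); s=state(); print(r,s['t'],s['eef_pos'],s['ft_force'])
grasp(30); s=state(); f0=s['ft_force']; print(s['t'],s['eef_pos'],s['ft_force'],s['wrist_torque'],s['gripper_width'])
q=np.array(s['joints']); q0=q.copy()
N=9
for i in range(1,N+1):
    q=q0.copy(); q[5]+=1.30*i/N; set_joints(q); s=state(); print(round(s['t'],2),round(s['joints'][5]-q0[5],3),s['wrist_torque'].round(3),s['ft_force'].round(2))
d=snapshot('scene'); save('sc12',d['img'],(330,260,430,360),6)
E
```

```text
False 22.4667 [ 0.52843231 -0.36085406  0.0244775 ] [ 6.11570128e-01 -7.46977087e-01  5.35434504e-04]
23.05 [ 0.52748996 -0.36072636  0.02412744] [-1.79128611 -0.1752405   5.13114427] [-0.06720719  0.39375629 -0.0255536 ] 0.2745405732049969
23.32 0.141 [-0.115  0.23   0.002] [-1.33 -0.1   2.36]
23.58 0.284 [ 0.019  0.179 -0.007] [-0.39  0.89  2.11]
23.85 0.428 [ 0.046  0.125 -0.028] [-0.65  0.7   1.97]
24.12 0.572 [ 0.001  0.174 -0.049] [-0.64  0.12  1.68]
24.38 0.716 [-0.02   0.169  0.04 ] [-1.99  0.15  1.22]
24.65 0.86 [-0.064  0.173  0.084] [ 0.21 -0.62  1.19]
24.92 1.005 [-0.089  0.168 -0.04 ] [-1.06  0.03  1.61]
25.18 1.149 [ 0.016  0.094 -0.021] [-0.63 -0.52  0.91]
25.45 1.294 [-0.08   0.139  0.031] [-0.58 -0.47  1.25]
```

View pics/sc12.png

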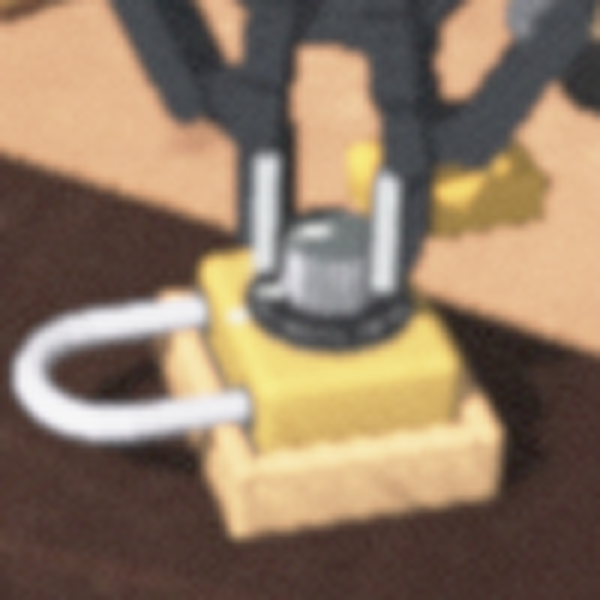

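```bash
python3 - <<'E'
from h import *
gripper_open(); s=state(); p=s['eef_pos']
servo_line([p[0],p[1],0.10],vel=0.15)
ax=np.array([np.cos(np.radians(152.1)),np.sin(np.radians(152.1))])
k=np.array([.5277,-.3605]); b=k+ax*.065
movep([*b,0.13],down(np.radians(-117.9))); hold(.2)
s=state();d=snapshot('wrist'); save('w12',d['img']);np.savez('w12.npz',img=d['img'],C=K(d),T=pose(d,s)); print(s['t'],s['eef_pos'],s['joints'])
E
```

```text
27.9583 [ 0.47029549 -0.33004234  0.12955392] [-7.34063242e-01  1.85411562e-01  1.79649516e+00  1.43877261e-05
  1.16032947e+00  1.32317688e+00]
```

View pics/w12.png

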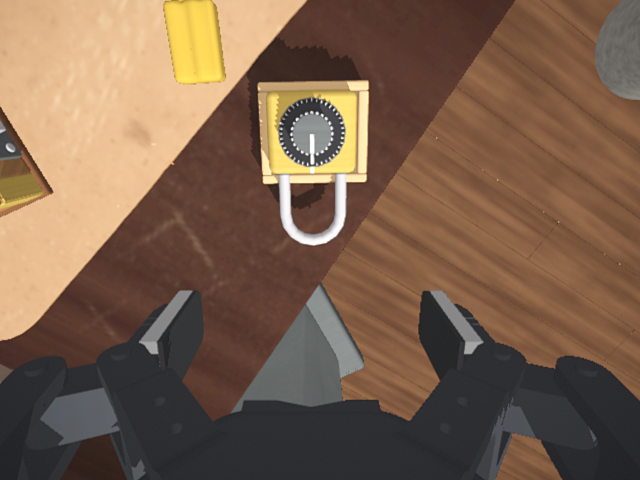

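```bash
python3 - <<'E'
from h import *
z=np.load('w12.npz'); save('w12a',z['img'],(245,65,385,265),3)
E
```

```text
(no output)
```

View pics/w12a.png

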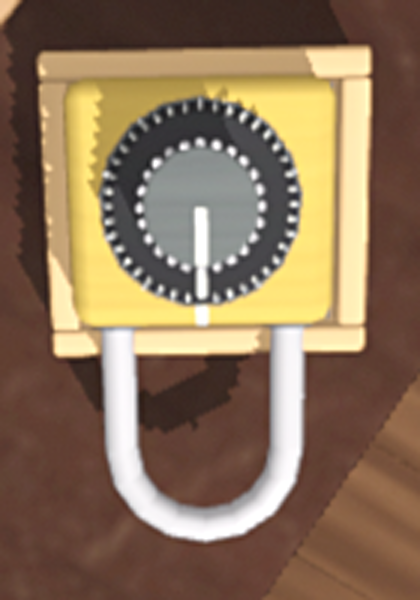

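```bash
python3 - <<'E'
from h import *
z=np.load('w12.npz'); C,T=z['C'],z['T']
A=lambda u,v,h: at_z(C,T,245+u/3,65+v/3,h)[:2]
l1,l2,l3,l4=A(118,345,.027),A(120,440,.027),A(287,345,.027),A(287,440,.027); c=A(206,541,.027)
ang=lambda p,q: np.degrees(np.arctan2(*(q-p)[::-1])).round(2)
print(ang(l1,l2),ang(l3,l4),np.linalg.norm(l1-l3),np.linalg.norm(l2-l4))
rim=[A(52,352,.022),A(365,350,.022)]; print('rim',rim,ang(*rim)-90, np.linalg.norm(rim[0]-rim[1]))
a=np.radians(152.1); d=np.array([np.cos(a),np.sin(a)])
print('crown',c,'bow from crown',c-d*.035,'bow from rim',np.mean(rim,0)+d*.014,'mid legs',(l1+l2+l3+l4)/4)
print('knob',A(202,205,.064),'expected bow from k', np.array([.5277,-.3605])+d*.050)
E
```

```text
152.22 153.47 0.042041088995508964 0.04257013930562698
rim [array([ 0.51255927, -0.3102564 ]), array([ 0.47594227, -0.38071944])] -207.45999999999998 0.07940934924205546
crown [ 0.45106202 -0.32207071] bow from crown [ 0.48199382 -0.33844825] bow from rim [ 0.48187806 -0.33893691] mid legs [ 0.4861748  -0.33965623]
knob [ 0.5276757  -0.36107992] expected bow from k [ 0.48351172 -0.33710351]
```

```bash
python3 - <<'E'
from h import *
a=np.radians(152.4); d=np.array([np.cos(a),np.sin(a)]); o=down(a-1.5*np.pi) 
b=np.array([.4825,-.3384])+d*.001
movep([*b,0.06],o)
r=servo_line([*b,-0.022],vel=0.1,until_force=6); s=state(); print(r,s['t'],s['eef_pos'],s['ft_force'])
grasp(80); s=state(); print(s['t'],s['eef_pos'],s['ft_force'],s['wrist_torque'],s['gripper_width'])
d_=snapshot('scene'); save('sc13',d_['img'],(320,250,430,360),6)
w=snapshot('wrist'); save('w13',w['img'])
E
```

```text
False 29.3667 [ 0.4822675  -0.33848259 -0.02127572] [ 0.27364054 -0.40419104 -0.59093096]
29.8167 [ 0.48206556 -0.33818253 -0.02085354] [-0.58688339  2.91400974  5.72529716] [0.22633029 0.14629252 0.11286288] 0.5558950595032474
```

View pics/sc13.png

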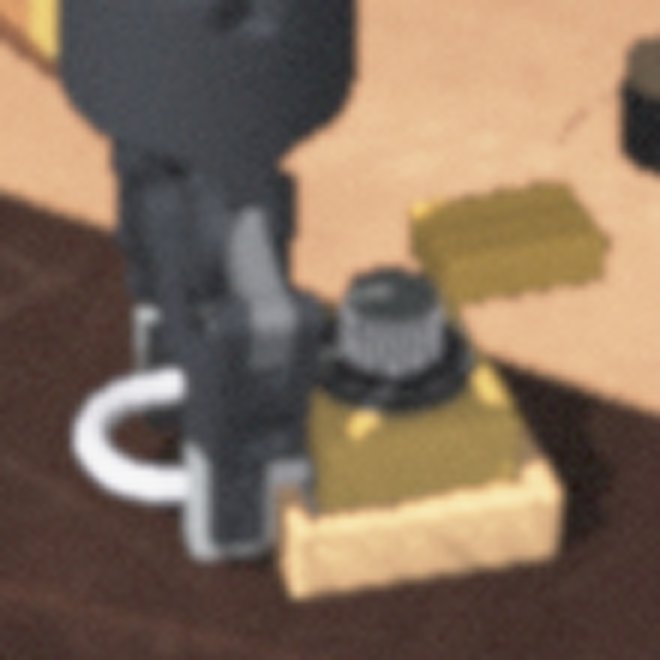

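View pics/w13.png

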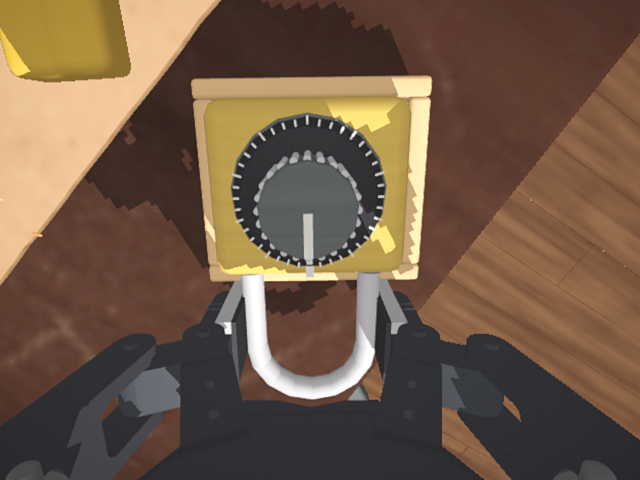

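Both legs gripped, the dial still at the index. Now the pull.

```bash
python3 - <<'E'
from h import *
a=np.radians(152.4); d=np.array([np.cos(a),np.sin(a)])
s=state(); p=s['eef_pos']; print(s['ft_force'])
for t in (.008,.0245):
    q=p.copy(); q[:2]+=d*t; q[2]=-0.0212
    r=servo_line(q,vel=0.03,until_force=9); s=state(); print(r,s['t'],np.dot(s['eef_pos'][:2]-p[:2],d),s['ft_force'],s['gripper_width'])
    if r: break
hold(.15)
w=snapshot('wrist'); save('w14',w['img']); x=snapshot('scene'); save('sc14',x['img'],(320,250,430,360),6)
E
```

```text
[-0.38371396  1.76126754  4.78671981]
False 30.3167 0.008142045066293974 [-0.57873109  0.51126837  4.18343467] 0.5570844270921026
True 30.8 0.02032494385447676 [0.94805765 0.11057147 1.70392801] 0.5570321776558015
```

View pics/w14.png

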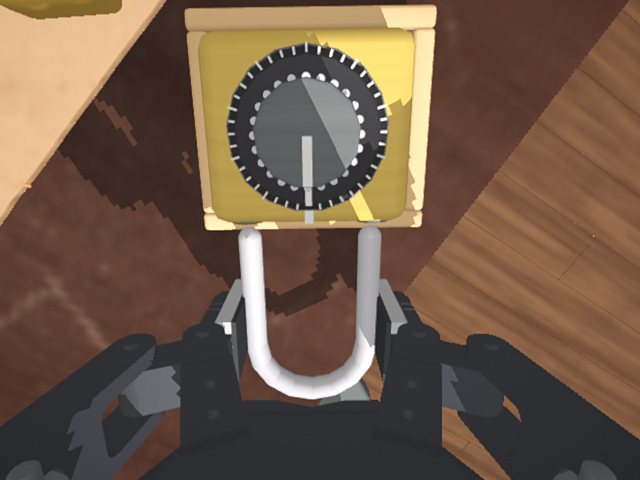

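View pics/sc14.png

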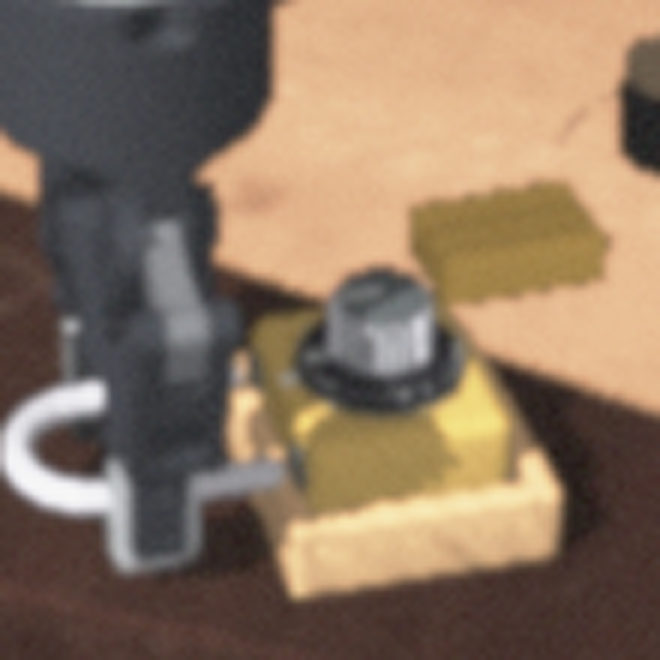

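```bash
python3 - <<'E'
from h import *
p=state()['eef_pos']
servo_line([p[0],p[1],0.06],vel=0.08); hold(.3); s=state(); print(s['t'],s['eef_pos'],s['ft_force'],s['wrist_torque'],s['gripper_width'])
w=snapshot('wrist'); save('w15',w['img']); x=snapshot('scene'); save('sc15',x['img'],(310,210,430,360),4)
E
```

```text
32.5083 [ 0.46371124 -0.32878328  0.05954796] [-0.39017291  0.29306481 -3.26811042] [ 0.04446021  0.16761166 -0.0247678 ] 0.5575678829223043
```

View pics/w15.png

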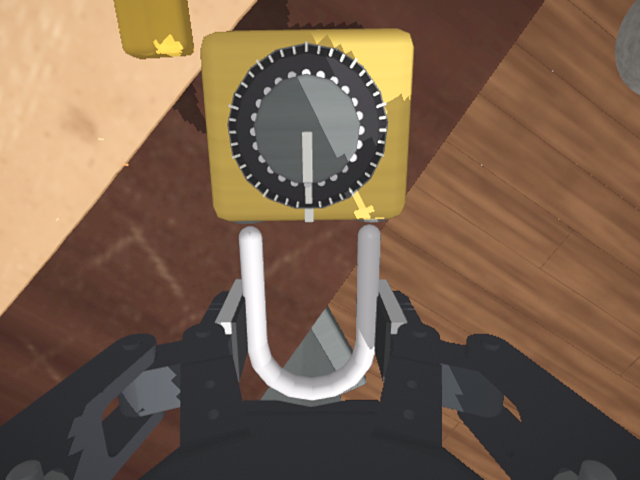

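View pics/sc15.png

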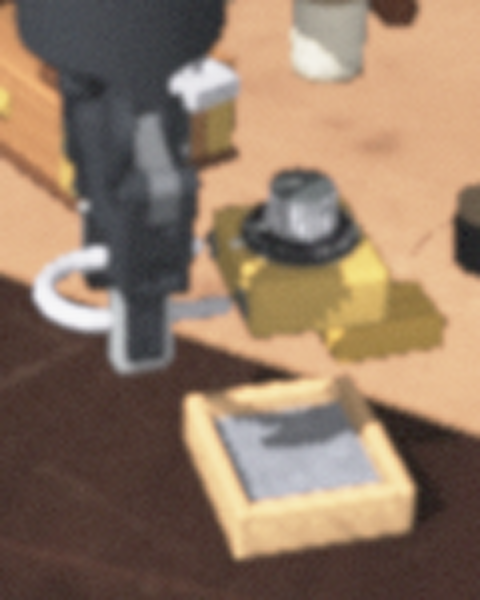

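```bash
python3 - <<'E'
from h import *
p=state()['eef_pos']
servo_line([p[0],p[1],0.165],vel=0.09); servo_line([.588,-.145,.165],vel=0.09); hold(.5); s=state(); print(s['t'],s['eef_pos'],s['ft_force'],s['wrist_torque'],s['gripper_width'])
w=snapshot('wrist'); save('w16',w['img']); x=snapshot('scene'); save('sc16',x['img'],(260,110,430,260),4.5); x=snapshot('side'); save('si16',x['img'],(160,130,350,320),3.5)
E
```

```text
37.0417 [ 0.5879911  -0.14502481  0.16499932] [ 0.69546752 -0.70147374 -4.97751911] [0.06231595 0.17200501 0.01066243] 0.5512789521191747
```

View pics/w16.png

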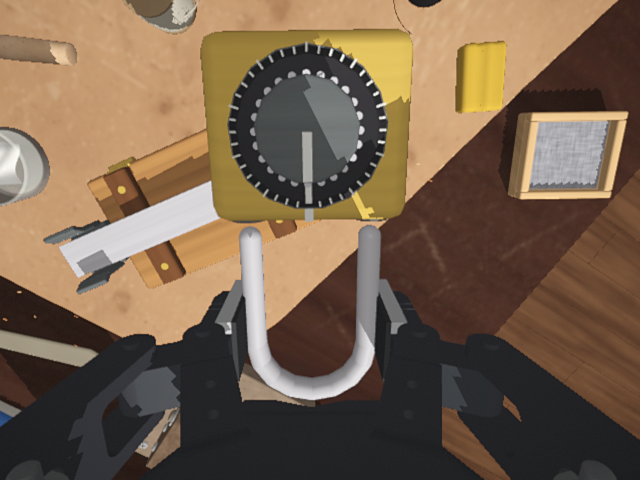

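View pics/sc16.png

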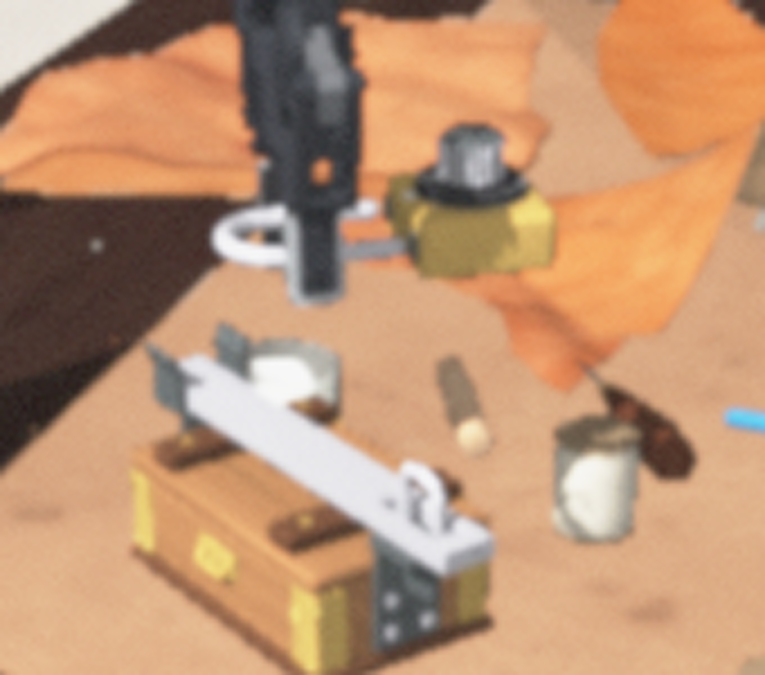

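View pics/si16.png

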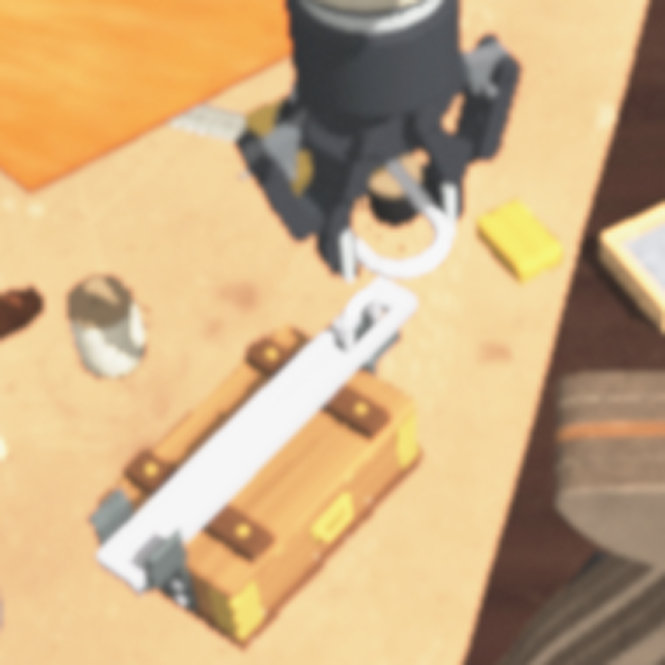

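```bash
python3 - <<'E'
from h import *
x=snapshot('scene'); p=at_z(K(x),pose(x),260+475/4.5,110+138/4.5,.250); print('knob',p,'to staple',np.linalg.norm(p[:2]-[.6316,-.168]))
s=state(); w=snapshot('wrist'); p=at_z(K(w),pose(w,s),306,131,.25); print('wrist knob',p,np.linalg.norm(p[:2]-[.6316,-.168]))
hold(.5); s=state(); print(s['t'],s['ft_force'],s['gripper_width'],np.abs(s['dq']).max())
w=snapshot('wrist'); save('w17',w['img'])
a=cv2.imread('pics/w16.png');b=cv2.imread('pics/w17.png');print('diff',np.abs(a.astype(int)-b).mean())
E
```

```text
knob [ 0.64371833 -0.18375655  0.25      ] to staple 0.01987769759071631
wrist knob [ 0.64959877 -0.17560825  0.25      ] 0.01954076053714761
37.7917 [ 0.07623901  0.6779716  -3.3412873 ] 0.5542172174834393 0.001926925966660714
diff 0.7191417100694445
```

```bash
python3 - <<'E'
from h import *
print(job_done())
E
```

```text
the job is handed in; nothing more can be done
None
```

I seated the bar on the chest and opened the padlock. I handed the job in at about 38 s with the arm holding the open lock still over the staple. No verdict came back, so what follows rests on my own checks.

- **Bar:** The first grasp missed because the fingertips end about 28 mm behind the stated TCP. I measured this by touching the bar's top and corrected for it. The second grasp held. The bar met the seats at the expected height, and after release the pictures show the slot over the staple and the tail in the fork.
- **Dial:** I turned it two clicks clockwise. The wrist picture afterwards shows the pointer line exactly at the index mark.
- **Shackle:** I pulled it about 20 mm until it met the stop, including the case's small play in its pocket. The case was still lying in its rest in the picture.
- **Final hold:** The lock stayed level in the grip rather than swinging down. I measured the case centre about 20 mm from the staple seen from above, in both the scene and wrist cameras. The two cameras disagreed by about 10 mm on its exact position, which is well inside the 60 mm limit. By calculation it is about 107 mm over the staple top.
- **Stillness and contact:** The lock did not move between two pictures 0.7 s apart. The pictures showed it touching nothing else.
- **Bystanders:** I saw no change in the beeswax or the black thread, but I did not measure their final positions.

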